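# Open the overlapping double door of the parts cabinet

### The arm

A 6-joint arm with a two-finger parallel gripper is mounted at the origin on the work surface. World frame = base frame: x ahead of the robot, y to its left, z up, the work surface at z = 0. Lengths are in m, angles in rad, forces in N, time in s.
With the tool pointing down it reaches from about 0.35 to 0.925 m from the base axis. Payload 6.4 kg.
Tool frame: the origin (TCP) lies on the centre line of the jaws, within the pads' length; the fingertips stand 22 mm ahead of it and the grasp point (between the pads) lies 3 mm ahead of it; y points along the fingers, x is the direction in which the jaws open and shut, and the axes are right-handed (so a half turn about y gives the same grasp; the last joint's range is limited). The gripper opens to 85 mm and grips with 20 to 120 N. Pads are 22 mm wide; open, the fingers measure 114 mm over their backs; the gripper's body (76 mm by 85 mm) begins 54 mm behind the grasp point. The pads swing forward as they close: fully open they stand 13 mm farther back than shut.
Start: joints at [-1.394, 0.245, 1.558, -0, 1.339, -0.174], TCP at [0.223, -0.61, 0.253] pointing down, gripper open.
Joint ranges: [-3.13, 3.13], [-1.02, 2.26], [0.13, 2.54], [-0.95, 4.09], [0.21, 2.88], [-2.74, 2.74]. Speed limits (rad/s): [2.57, 2.57, 3.14, 3.14, 3.14, 3.14].

### API

Orientations are given as a unit quaternion [x, y, z, w].
In Python, from rig import telemetry, vision, job gives the robot as it stands.
- The arm moves only by the tool carry_out, never from a script. Its argument "commands" is a list of rows, each a list of 5 numbers: the closure, from 0 (fully open) to 1 (shut), then the shift along the world's x, y, z in m, then the turn about the world's z in degrees. A call has 1 to 5 rows; each row shifts and turns the commanded pose from where the row before left it; what a row does not reach is not made up. A row lasts 1/10 s, in which the tool goes at most 50 mm and 8.59 degrees, less where a joint would pass 70% of its speed; a pose out of reach is approached as far as the arm can. A call with a gripper value outside its range is refused whole. The fingers move at their own pace and stop on an object; "force" is the grip in N (left out, the last holds). Time passes only in rows, so rows that do not move let the fingers close. It gives the time, the measured TCP pose, the force and the opening at its end, in the units of the state.
- telemetry.get_obs(): the state, without advancing time (a new reading comes with each control period).
- vision.capture(name): name is "scene" or "side" or "wrist"; returns a dict with "img" (480x640x3 uint8, blue, green, red), "z_map" (480x640 float32, m along the optical axis (not along the pixel's ray), 0 where there is no reading), "fx", "fy", "cx", "cy" (pixels), "k1" (the pictures are not rectified: a ray, as slopes to the right and down, at radius r is drawn at 1 + k1 r^2 times it, then the intrinsics apply), "view" (4x4, takes a point from world to camera coordinates). Camera axes: x right, y down, z forward; pixel columns grow to the right and rows downward; lengths in m; the calibration is good to about 2 mm. A picture is of the moment at which its call begins.
- job.sign_off(): hands the job in, once; it reports no verdict.
The state is a dict: "time": time; "qpos": joint angles; "dq": joint speeds; "tau": joint torques, N m; "tool_pos": TCP position; "tcp_rot": TCP orientation; "force": force on the tool from outside, world axes, zero at the start; "moment": the same for the moment, N m; "grip_width": finger opening in m.
Only numpy, scipy, OpenCV 4.12 (cv2) and the standard library are available. Lean on these libraries where they do the work, as an engineer would, in place of code of your own. Each camera call takes 0.05 s, during which the arm holds its last target.

### The job

Open both doors of the small green parts cabinet wide, about square to its front or further, so that the bins inside can be reached. Start with the latched leaf (red handle), whose steel strip laps over its neighbour: swing it wide open while the other leaf stays shut, and only then open the lapped leaf (black handle). Leave both leaves standing wide open and do not push or knock over the glass jar beside the cabinet.

Things in the scene. Friction and masses are not known exactly. Their poses are not given: they have to be found in the camera images.
- cabinet: Fixed mint-green cabinet, clear top, 280 wide (y), 170 deep (x), 200 high. Origin: at table height, middle of the front opening; x points in through the doorway, y to the left seen from the robot, z up. In front of the opening, two leaves 136 wide, 14 thick, 14 to 198 high; front faces at x=-14. Each has an upright round bar handle, 11 thick, 95 to 195 high, joined by stubs at 102 and 187.
- latched_leaf (a joint): Left leaf (red handle): 0 shut, 1.75 rad open, swinging out to cabinet -x. Upright hinge line at cabinet x=-14, y=+138; bar axis, shut, at x=-49, y=+42 (35 off the face), free to pinch from above. A spring catch lets go at a pull of 5 to 8 N within 0.15 rad, then light friction; stays where left. Its 3 thick steel strip laps 17 over the front of the other leaf.
- lapped_leaf (a joint): Right leaf (black handle): 0 shut, 1.75 rad open, swinging out to cabinet -x. Upright hinge line at cabinet x=-14, y=-138; bar axis, shut, at x=-49, y=-42 (35 off the face), free to pinch from above. No catch of its own, but held behind the other leaf's strip until that leaf is open. Light friction; stays where left.
- jar: Loose amber glass jar with a white lid, 68 in diameter, 115 high, standing on the table beside the cabinet. Origin: centre of its underside, z up. Not to be moved.

How it is judged:
On the way, in this order (a step that is already met when the one before it is completed fails the run):
1. the latched leaf is swung wide open while the lapped leaf is still shut (value of joint latched_leaf above 1.15 rad and value of joint lapped_leaf below 0.12 rad), for 0.2 s.
2. the lapped leaf is swung wide open (value of joint lapped_leaf above 1.15 rad), for 0.2 s.
At the end, for the whole second after the job is handed in: Both leaves stand at rest, each open by more than 1.15 rad (66 degrees), and the jar stands upright within 30 mm of where it was (value of joint each of latched_leaf, lapped_leaf above 1.15 rad and velocity of joint latched_leaf between -0.05 and 0.05 rad/s and velocity of joint lapped_leaf between -0.05 and 0.05 rad/s and distance of jar from where it was at the start of the episode below 0.03 m and angle between jar's own z axis and vertical below 0.35 rad); the robot touches nothing.
It fails at once if the jar is pushed more than 30 mm or tipped over 20 degrees (distance of jar from where it was at the start of the episode above 0.03 m or angle between jar's own z axis and vertical above 0.35 rad).
It also fails if it takes over 53 s, if anything falls off the work surface, if the arm or the gripper's body presses on something with over 40 N, if the wrist force passes 120 N, or if a joint passes its speed limit or range.

## Working session

There is one attempt and no reset: what is moved stays moved. The work goes in short steps, Python scripts to look and compute and a tool call to move; the robot and the scene stay as the last step left them, time stands still between calls to the robot, and variables do not carry over. Pictures are saved under pics/ and viewed, and the job is handed in when it is done.

Besides the shell and the picture viewer there is one more tool, called as name([rows], argument=value, ...), one row to a line, values as JSON. carry_out: Moves the arm, as the interface text tells. Its arguments: {"type":"object","properties":{"commands":{"type":"array"},"force":{"type":"number"}},"required":["commands"]}

```bash
mkdir -p pics; ls; python3 - <<'E'
from rig import telemetry, vision, job
import cv2, numpy as np
o=telemetry.get_obs(); print(o)
for n in ("scene","side","wrist"):
    c=vision.capture(n); cv2.imwrite(f"pics/{n}0.png",c["img"]); np.savez(f"{n}0.npz",**c)
    print(n,c["fx"],c["fy"],c["cx"],c["cy"],c["k1"]); print(np.round(c["view"],3))
E
```

```text
pics
{'time': 0.0, 'qpos': array([-1.39407655e+00,  2.45819217e-01,  1.55905436e+00, -2.01980338e-06,
        1.33873055e+00, -1.74073409e-01]), 'dq': array([-0.00071633, -0.00102827,  0.00011108,  0.00113645, -0.0004828 ,
        0.00013806]), 'tau': array([-7.88953403e-04, -4.29511929e+01, -3.26127076e+01, -2.44901748e-04,
        5.37559827e-03,  2.86726419e-06]), 'tool_pos': array([ 0.22329285, -0.60986813,  0.25215532]), 'tcp_rot': array([-0.57907613,  0.40558306, -0.40457501,  0.58007955]), 'force': array([0.54665041, 0.43763575, 0.30357574]), 'moment': array([-0.02155207, -0.02313614, -0.01236826]), 'grip_width': 0.08555172227600168}
scene 462.9644465494086 462.9644465494086 320.62242696564596 244.38414469232077 0.00035426539233291907
[[ 0.535 -0.845 -0.011 -0.354]
 [-0.709 -0.442 -0.55   0.446]
 [ 0.46   0.302 -0.835  0.597]
 [ 0.     0.     0.     1.   ]]
side 452.85467707071257 452.85467707071257 314.5752499013136 239.29700193156444 -0.003504341073785376
[[-0.72   0.693 -0.01   0.448]
 [ 0.658  0.679 -0.326 -0.367]
 [-0.22  -0.241 -0.945  0.996]
 [ 0.     0.     0.     1.   ]]
wrist 362.9484980846273 362.9484980846273 309.8975937394855 242.04182200491167 0.025540737267873342
[[ 0.343 -0.939 -0.002 -0.65 ]
 [-0.899 -0.329  0.29  -0.037]
 [-0.273 -0.098 -0.957  0.38 ]
 [ 0.     0.     0.     1.   ]]
```

View pics/scene0.png

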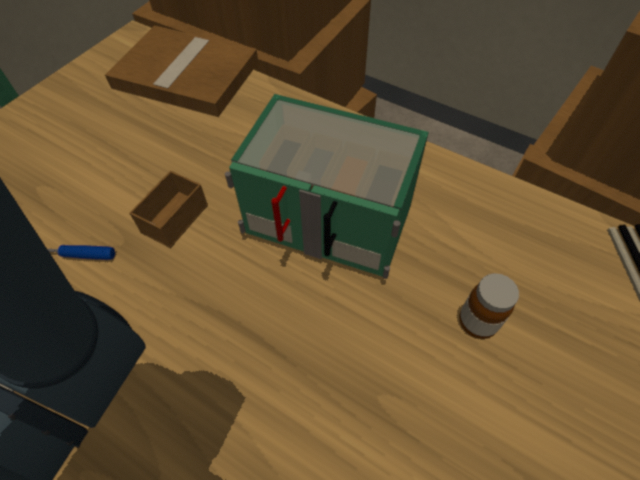

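View pics/side0.png

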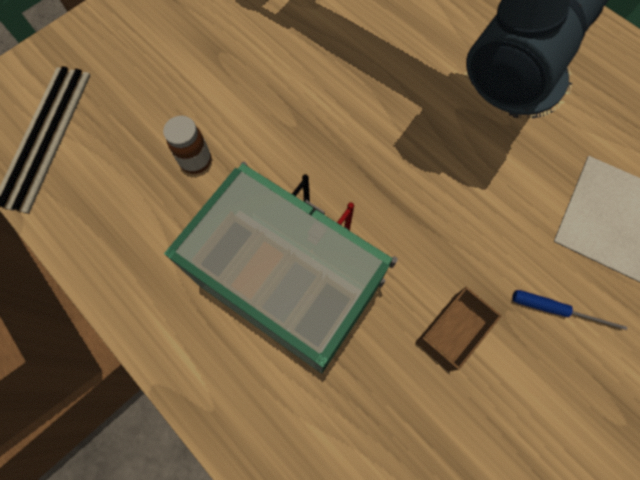

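View pics/wrist0.png

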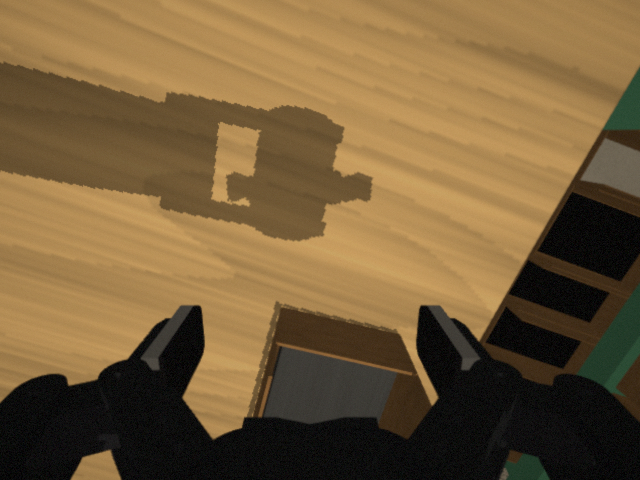

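Scene: red bar around (279,213), black bar around (330,228), grey strip at (312,225), jar at (490,305). Side view: cabinet top with corners (243,167), (391,262), (323,362), (170,253), red bar tip at (349,207), black at (305,180). Next I'll measure them.

```bash
cat > h.py <<'E'
import numpy as np, cv2
def world(c,mask=None):
    z=c["z_map"].astype(float); v,u=np.mgrid[:480,:640]
    K=np.array([[c["fx"],0,c["cx"]],[0,c["fy"],c["cy"]],[0,0,1.]])
    x=(u-c["cx"])/c["fx"]; y=(v-c["cy"])/c["fy"]; r2=x*x+y*y
    for _ in range(3): pass
    s=1+c["k1"]*r2
    x,y=x/s,y/s
    P=np.stack([x*z,y*z,z],-1); T=np.linalg.inv(c["view"])
    W=P@T[:3,:3].T+T[:3,3]; W[z<=0]=np.nan
    return W
def masks(c):
    h=cv2.cvtColor(c["img"],cv2.COLOR_BGR2HSV); H,S,V=[h[...,i].astype(int) for i in range(3)]
    return dict(red=((H<6)|(H>174))&(S>180)&(V>50), green=(H>65)&(H<95)&(S>90)&(V>40), black=(V<38), white=(S<40)&(V>110),
      amber=(H<14)&(S>150)&(V>40))
def load(n): return dict(np.load(n,allow_pickle=True))
E
python3 - <<'E'
from h import *
for n in ("scene0","side0"):
    c=load(n+".npz"); W=world(c); m=masks(c)
    ok=np.isfinite(W[...,2])
    for k in ("red","black"):
        roi=np.zeros((480,640),bool)
        if n=="scene0": roi[170:275,260:350]=1
        else: roi[165:240,285:365]=1
        p=W[m[k]&ok&roi]; p=p[(p[:,2]>.1)&(p[:,2]<.22)]
        if len(p): print(n,k,len(p),np.percentile(p,[2,25,50,75,98],axis=0).round(3).tolist())
    p=W[ok&(abs(W[...,2]-.2)<.008)&m["green"]]
    p=p[(p[:,0]>.2)]
    hull=cv2.convexHull((p[:,:2]*1000).astype(np.float32))
    r=cv2.minAreaRect((p[:,:2]*1000).astype(np.float32)); print("top",len(p),r,cv2.boxPoints(r).round(0).tolist(), np.median(p[:,2]))
    # jar
    roi=np.zeros((480,640),bool)
    if n=="scene0": roi[265:345,450:530]=1
    else: roi[110:180,155:220]=1
    p=W[roi&ok&(W[...,2]>.107)&(W[...,2]<.13)]
    print("jar",len(p),cv2.minEnclosingCircle((p[:,:2]*1000).astype(np.float32)),p.mean(0))
E
```

```text
scene0 red 353 [[0.555, 0.01, 0.103], [0.557, 0.011, 0.119], [0.56, 0.014, 0.164], [0.576, 0.017, 0.19], [0.594, 0.023, 0.2]]
scene0 black 406 [[0.571, -0.072, 0.103], [0.573, -0.071, 0.127], [0.576, -0.067, 0.166], [0.59, -0.065, 0.191], [0.61, -0.059, 0.2]]
top 2916 ((692.7756958007812, -1.4817047119140625), (185.07981872558594, 278.40020751953125), 11.501338005065918) [[574.0, 116.0], [630.0, -156.0], [811.0, -119.0], [756.0, 153.0]] 0.19936103991250897
jar 1174 ((647.7818603515625, -329.7542419433594), 30.980613708496094) [ 0.64541566 -0.32867089  0.11459958]
side0 red 154 [[0.559, 0.014, 0.122], [0.563, 0.018, 0.166], [0.565, 0.02, 0.189], [0.576, 0.021, 0.191], [0.59, 0.024, 0.199]]
side0 black 162 [[0.576, -0.066, 0.125], [0.579, -0.063, 0.155], [0.581, -0.062, 0.187], [0.587, -0.061, 0.19], [0.605, -0.058, 0.199]]
top 3705 ((692.6499633789062, 1.2879638671875), (183.17282104492188, 278.7244567871094), 11.449518203735352) [[575.0, 120.0], [631.0, -153.0], [810.0, -117.0], [755.0, 156.0]] 0.19924654365340688
jar 770 ((648.536865234375, -327.084716796875), 30.930843353271484) [ 0.64872907 -0.32556078  0.11348123]
```

```bash
cat > plan.py <<'E'
import numpy as np
a=np.radians(11.5); X=np.array([np.cos(a),np.sin(a)]); Y=np.array([-np.sin(a),np.cos(a)])
O=np.array([.6927,0])-.078*X
def bar(side,t):  # side +1 left
    h=O-.014*X+side*.138*Y
    l=np.array([-np.sin(t),-side*np.cos(t)]); n=np.array([-np.cos(t),side*np.sin(t)])
    q=.096*l+.035*n
    return h+q[0]*X+q[1]*Y
E
python3 - <<'E'
from plan import *
from scipy.spatial.transform import Rotation as R
from rig import telemetry
o=telemetry.get_obs(); M=R.from_quat(o["tcp_rot"]).as_matrix(); print(M.round(3),o["time"])
x=M[:,0]; print("jaw yaw",np.degrees(np.arctan2(x[1],x[0])),"want",np.degrees(np.arctan2(Y[1],Y[0])))
print(O)
for s in (1,-1):
    P=np.array([bar(s,t) for t in np.radians(np.arange(0,97,8))]); print(s,(P*1000).round(1).tolist()); print((np.diff(P,axis=0)*1000).round(1).tolist())
E
```

```text
[[ 0.344 -0.     0.939]
 [-0.939  0.001  0.344]
 [-0.001 -1.     0.   ]] 0.15
jaw yaw -69.90240293468848 want 101.50000000000001
[ 0.61626587 -0.0155507 ]
1 [[559.9, 15.8], [546.0, 18.9], [532.6, 23.9], [520.1, 30.7], [508.6, 39.2], [498.5, 49.2], [489.8, 60.5], [482.8, 72.9], [477.6, 86.2], [474.2, 100.1], [472.9, 114.3], [473.5, 128.5], [476.1, 142.5]]
[[-13.9, 3.1], [-13.4, 5.0], [-12.5, 6.8], [-11.5, 8.5], [-10.2, 10.0], [-8.7, 11.3], [-7.0, 12.4], [-5.2, 13.3], [-3.3, 13.9], [-1.4, 14.2], [0.6, 14.2], [2.6, 14.0]]
-1 [[576.6, -66.5], [565.0, -74.8], [554.7, -84.6], [545.8, -95.7], [538.6, -108.0], [533.1, -121.2], [529.6, -135.0], [528.0, -149.2], [528.4, -163.4], [530.7, -177.5], [535.0, -191.1], [541.2, -203.9], [549.0, -215.8]]
[[-11.6, -8.3], [-10.3, -9.8], [-8.9, -11.2], [-7.2, -12.3], [-5.4, -13.2], [-3.6, -13.8], [-1.6, -14.2], [0.4, -14.3], [2.4, -14.1], [4.3, -13.6], [6.1, -12.9], [7.9, -11.9]]
```

Jaw needs the half-turned grasp (+171°) so joint 6 stays in range. Approach high.

carry_out([
  [0,0.015,0.03,0.01,8.5],
  [0,0.017,0.031,0.01,8.5],
  [0,0.017,0.031,0.01,8.5],
  [0,0.017,0.031,0,8.5],
  [0,0.017,0.031,0,8.5],
], force=60)

```text
time: 0.65
tool_pos: [0.3069, -0.4552, 0.2835]
tcp_rot: [0.688, -0.165, 0.166, -0.687]
force: [1.2, -0.5, 0.0]
grip_width: 0.0858
```

carry_out([
  [0,0.017,0.031,0,8.5],
  [0,0.017,0.031,0,8.5],
  [0,0.017,0.031,0,8.5],
  [0,0.017,0.031,0,8.5],
  [0,0.017,0.031,0,8.5],
])

```text
time: 1.15
tool_pos: [0.3917, -0.2999, 0.2831]
tcp_rot: [-0.701, -0.095, 0.095, 0.701]
force: [0.8, 0.1, 0.3]
grip_width: 0.0854
```

carry_out([
  [0,0.017,0.031,0,8.5],
  [0,0.017,0.031,0,8.5],
  [0,0.017,0.031,0,8.5],
  [0,0.017,0.031,0,8.5],
  [0,0.017,0.031,0,8.5],
])

```text
time: 1.65
tool_pos: [0.4767, -0.145, 0.2831]
tcp_rot: [-0.619, -0.342, 0.343, 0.619]
force: [0.5, -0.5, -0.4]
grip_width: 0.0852
```

carry_out([
  [0,0.017,0.031,0,8.5],
  [0,0.017,0.031,0,8.5],
  [0,0.017,0.031,0,8.5],
  [0,0.017,0.031,0,8.5],
  [0,0,0,0,1.4],
])

```text
time: 2.15
tool_pos: [0.5452, -0.0194, 0.2829]
tcp_rot: [0.485, 0.515, -0.514, -0.485]
force: [-0.1, -0.6, -0.4]
grip_width: 0.0852
```

carry_out([
  [0,0.015,0.035,0,8.5],
  [0,0,0,0,0],
])

```text
time: 2.35
tool_pos: [0.5597, 0.0146, 0.2829]
tcp_rot: [0.446, 0.549, -0.548, -0.447]
force: [-0.3, -0.1, 0.3]
grip_width: 0.0852
```

```bash
cat > look.py <<'E'
import sys; from h import *; from rig import telemetry, vision
from scipy.spatial.transform import Rotation as R
o=telemetry.get_obs(); x=R.from_quat(o["tcp_rot"]).as_matrix()[:,0]
print(o["time"],o["tool_pos"].round(4),"yaw",np.degrees(np.arctan2(x[1],x[0])).round(1),"F",o["force"].round(1),o["grip_width"],o["qpos"].round(2))
for a in sys.argv[2:]:
    c=vision.capture(a); cv2.imwrite(f"pics/{a}{sys.argv[1]}.png",c["img"]); np.savez(f"{a}{sys.argv[1]}.npz",**c)
E
python3 look.py 1 wrist
```

```text
2.35 [0.5597 0.0146 0.2829] yaw 101.7 F [-0.3 -0.1  0.3] 0.08517251205034643 [-0.18  0.01  1.76  0.    1.37 -1.95]
```

View pics/wrist1.png

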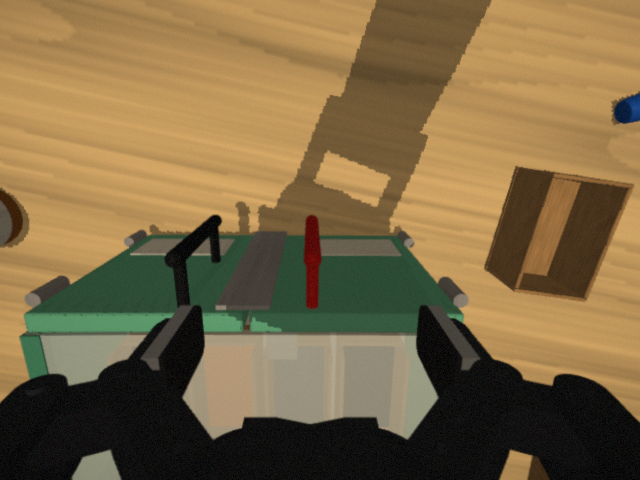

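Wrist picture: red bar at column 312, centred between the jaws (columns ~203 and ~418), black bar left at (180,255). Descend and close.

carry_out([
  [0,0,0,-0.04,0],
  [0,0,0,-0.04,0],
  [0,0,0,-0.033,0],
  [0,0,0,0,0],
])

```text
time: 2.8
tool_pos: [0.5554, 0.012, 0.1649]
tcp_rot: [-0.445, -0.545, 0.549, 0.451]
force: [-0.9, -0.7, 0.6]
grip_width: 0.0853
```

carry_out([
  [0.5,0,0,0,0],
  [1,0,0,0,0],
  [1,0,0,0,0],
  [1,0,0,0,0],
  [1,0,0,0,0],
], force=60)

```text
time: 3.3
tool_pos: [0.5595, 0.0145, 0.1715]
tcp_rot: [0.447, 0.549, -0.546, -0.449]
force: [-4.9, 29.8, 11.3]
grip_width: 0.0124
```

carry_out([
  [1,0,0,0,0],
  [1,0,0,0,0],
  [1,0,0,0,0],
])

```text
time: 3.6
tool_pos: [0.5593, 0.0157, 0.1716]
tcp_rot: [0.446, 0.549, -0.546, -0.449]
force: [-3.7, 12.7, 6.2]
grip_width: 0.0094
```

```bash
python3 look.py 2 wrist
```

```text
3.6 [0.5593 0.0157 0.1716] yaw 101.5 F [-3.7 12.7  6.2] 0.009449699988143257 [-0.18  0.12  1.85  0.01  1.16 -1.95]
```

View pics/wrist2.png

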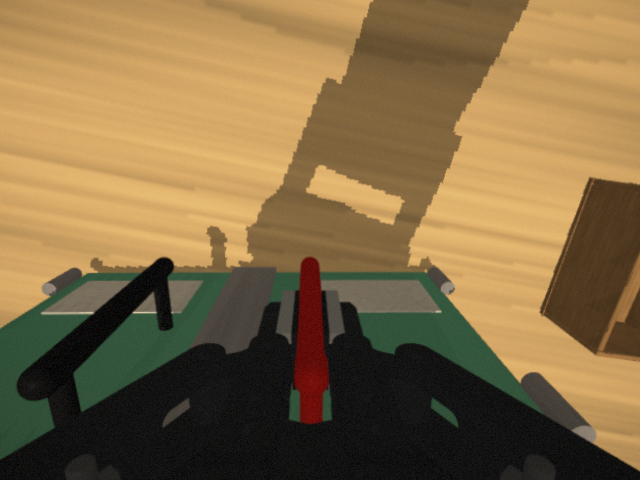

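The pads hold the red bar (width 9.4 mm, bar at columns 300–320 between the pads). Pull along the arc, checking forces.

carry_out([
  [1,-0.0035,0.0006,0,-2],
  [1,-0.0036,0.0007,0,-2],
  [1,-0.0034,0.0009,0,-2],
  [1,-0.0034,0.0009,0,-2],
])

```text
time: 4.05
tool_pos: [0.5463, 0.0186, 0.1716]
tcp_rot: [0.484, 0.517, -0.513, -0.485]
force: [-0.1, 12.8, 6.6]
grip_width: 0.0096
```

carry_out([
  [1,-0.0068,0.0023,0,-4],
  [1,-0.0066,0.0027,0,-4],
  [1,-0.0064,0.0032,0,-4],
  [1,-0.0061,0.0036,0,-4],
])

```text
time: 4.45
tool_pos: [0.521, 0.0298, 0.1717]
tcp_rot: [0.552, 0.444, -0.439, -0.552]
force: [6.6, 11.9, 0.3]
grip_width: 0.0093
```

```bash
python3 look.py 3 scene
```

```text
4.45 [0.521  0.0298 0.1717] yaw 77.4 F [ 6.6 11.9  0.3] 0.009291288338162923 [-0.16  0.03  1.95  0.01  1.15 -1.52]
```

View pics/scene3.png

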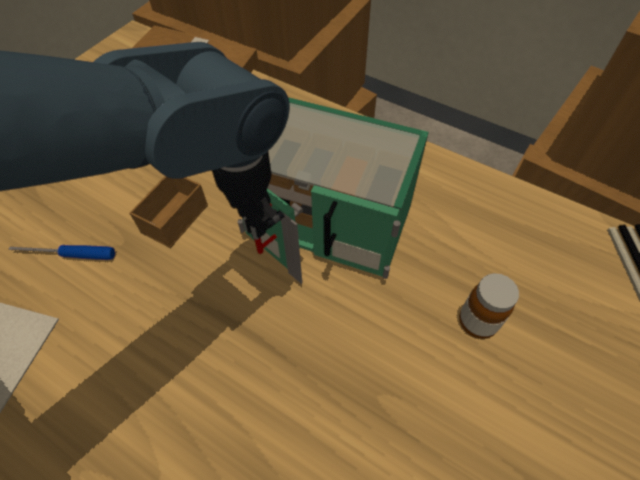

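The leaf is coming open in the grip (red handle at (263,243), strip edge at (295,255)) and the right leaf is still shut. Continue.

carry_out([
  [1,-0.0059,0.004,0,-4],
  [1,-0.0056,0.0045,0,-4],
  [1,-0.0053,0.0048,0,-4],
  [1,-0.0049,0.0052,0,-4],
])

```text
time: 4.9
tool_pos: [0.4995, 0.0475, 0.1717]
tcp_rot: [0.608, 0.363, -0.358, -0.608]
force: [5.9, 7.5, 0.2]
grip_width: 0.009
```

carry_out([
  [1,-0.0045,0.0055,0,-4],
  [1,-0.0042,0.0058,0,-4],
  [1,-0.0037,0.0061,0,-4],
  [1,-0.0033,0.0063,0,-4],
])

```text
time: 5.3
tool_pos: [0.4835, 0.0705, 0.1717]
tcp_rot: [0.653, 0.274, -0.271, -0.652]
force: [4.7, 2.7, 0.3]
grip_width: 0.0092
```

carry_out([
  [1,-0.0028,0.0066,0,-4],
  [1,-0.0024,0.0067,0,-4],
  [1,-0.0019,0.0069,0,-4],
  [1,-0.0014,0.007,0,-4],
])

```text
time: 5.7
tool_pos: [0.4743, 0.0974, 0.1717]
tcp_rot: [0.684, 0.18, -0.179, -0.684]
force: [-1.8, 0.9, 4.3]
grip_width: 0.0096
```

carry_out([
  [1,-0.0009,0.0071,0,-4],
  [1,-0.0005,0.0071,0,-4],
  [1,0.0001,0.0071,0,-4],
  [1,0.0005,0.0071,0,-4],
  [1,0,0,0,0],
])

```text
time: 6.2
tool_pos: [0.4729, 0.1264, 0.1717]
tcp_rot: [-0.702, -0.083, 0.083, 0.702]
force: [-4.2, 1.8, 7.4]
grip_width: 0.0091
```

```bash
python3 look.py 4 scene
```

```text
6.2 [0.4729 0.1264 0.1717] yaw 13.5 F [-4.2  1.8  7.4] 0.009117583509404621 [ 0.03 -0.04  2.03  0.    1.16 -0.21]
```

View pics/scene4.png

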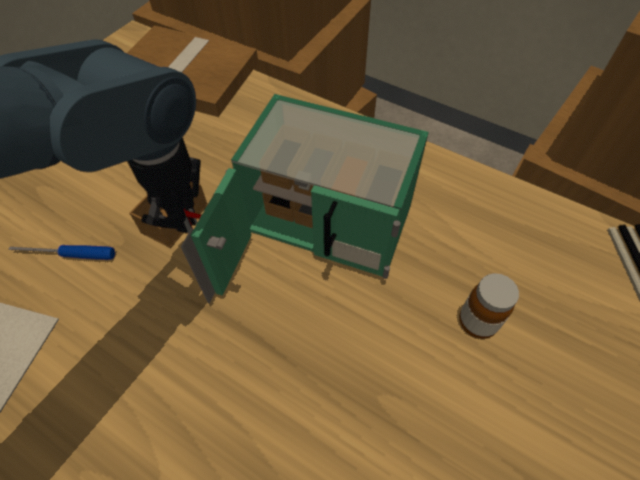

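Red leaf stands about 87° open (edge at (200,265)); the black-handled leaf is still shut. Release and lift.

carry_out([
  [0.8,0,0,0,0],
  [0.5,0,0,0,0],
  [0,0,0,0,0],
  [0,0,0,0,0],
  [0,0,0,0,0],
])

```text
time: 6.75
tool_pos: [0.4729, 0.1252, 0.1702]
tcp_rot: [0.702, 0.083, -0.083, -0.702]
force: [0.4, -0.5, 0.7]
grip_width: 0.0742
```

carry_out([
  [0,0,0,0,0],
  [0,0,0,0.025,0],
  [0,0,0,0.04,0],
  [0,0,0,0.045,0],
])

```text
time: 7.15
tool_pos: [0.4719, 0.1252, 0.2802]
tcp_rot: [-0.702, -0.082, 0.084, 0.702]
force: [0.9, 0.4, 0.4]
grip_width: 0.0854
```

carry_out([
  [0,0.01,-0.017,0,-8.4],
  [0,0.01,-0.017,0,-8.4],
  [0,0.01,-0.017,0,-8.4],
  [0,0.01,-0.017,0,-8.4],
  [0,0.01,-0.017,0,-8.4],
])

```text
time: 7.65
tool_pos: [0.5232, 0.0395, 0.2802]
tcp_rot: [-0.685, 0.176, -0.176, 0.685]
force: [-0.2, 0.4, 0.3]
grip_width: 0.0854
```

carry_out([
  [0,0.01,-0.018,0,-8.4],
  [0,0.01,-0.018,0,-8.4],
  [0,0.01,-0.018,0,-8.4],
  [0,0.01,-0.018,0,-8.4],
  [0,0.01,-0.018,0,-8.4],
])

```text
time: 8.15
tool_pos: [0.5732, -0.0505, 0.2801]
tcp_rot: [0.576, -0.41, 0.41, -0.576]
force: [-0.1, 0.2, -0.9]
grip_width: 0.0853
```

carry_out([
  [0,0.004,-0.018,0,-8],
  [0,0,0,0,0],
])

```text
time: 8.35
tool_pos: [0.5772, -0.0695, 0.28]
tcp_rot: [0.547, -0.448, 0.448, -0.547]
force: [-0.3, -0.1, 1.0]
grip_width: 0.0851
```

```bash
python3 look.py 5 wrist scene
```

```text
8.35 [ 0.5772 -0.0695  0.28  ] yaw -78.7 F [-0.3 -0.1  1. ] 0.0851367703222111 [-0.31  0.06  1.71 -0.    1.37  1.06]
```

View pics/wrist5.png

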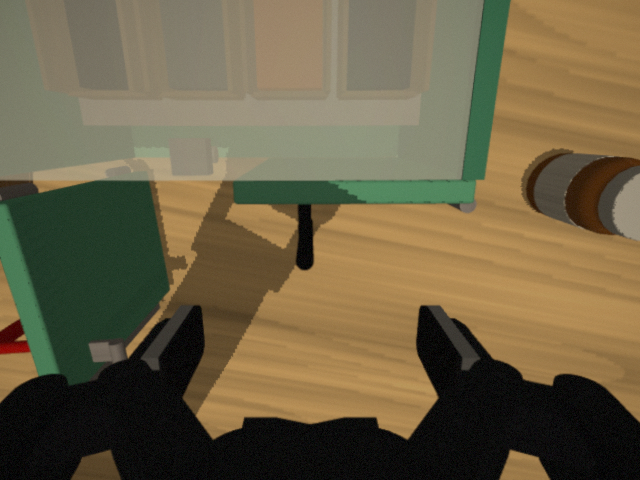

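View pics/scene5.png

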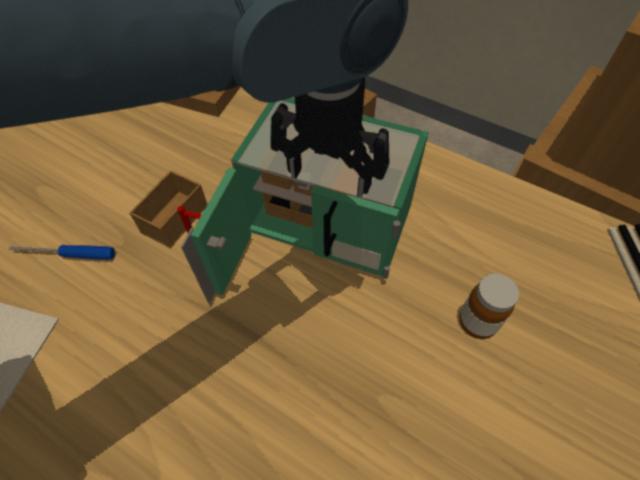

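Wrist: black bar end at (305,262), centred between the jaws; red leaf stays open at left, jar at right is clear. Descend with +3 mm in y.

carry_out([
  [0,0,0.003,-0.04,0],
  [0,0,0,-0.04,0],
  [0,0,0,-0.03,0],
  [0,0,0,0,0],
])

```text
time: 8.85
tool_pos: [0.5734, -0.0628, 0.1652]
tcp_rot: [0.549, -0.45, 0.443, -0.547]
force: [-1.0, 0.5, -0.3]
grip_width: 0.0852
```

carry_out([
  [0.5,0,0,0,0],
  [1,0,0,0,0],
  [1,0,0,0,0],
  [1,0,0,0,0],
  [1,0,0,0,0],
], force=60)

```text
time: 9.35
tool_pos: [0.5774, -0.065, 0.1713]
tcp_rot: [-0.548, 0.447, -0.448, 0.548]
force: [2.7, -11.1, 0.5]
grip_width: 0.0122
```

carry_out([
  [1,0,0,0,0],
  [1,0,0,0,0],
  [1,0,0,0,0],
])

```text
time: 9.65
tool_pos: [0.5776, -0.0659, 0.1714]
tcp_rot: [0.548, -0.446, 0.448, -0.547]
force: [-0.5, -5.1, 4.1]
grip_width: 0.0092
```

```bash
python3 look.py 6 wrist; python3 - <<'E'
from plan import *
P=np.array([bar(-1,t) for t in np.radians(np.arange(0,93,4))]); print((np.diff(P,axis=0)*1000).round(1).tolist())
E
```

```text
9.65 [ 0.5776 -0.0659  0.1714] yaw -78.5 F [-0.5 -5.1  4.1] 0.009178318173429961 [-0.31  0.17  1.8  -0.    1.17  1.06]
[[-5.9, -3.9], [-5.7, -4.3], [-5.3, -4.7], [-5.0, -5.1], [-4.6, -5.4], [-4.2, -5.7], [-3.8, -6.0], [-3.4, -6.3], [-3.0, -6.5], [-2.5, -6.7], [-2.0, -6.8], [-1.5, -7.0], [-1.1, -7.1], [-0.6, -7.1], [-0.1, -7.1], [0.4, -7.1], [0.9, -7.1], [1.4, -7.0], [1.9, -6.9], [2.4, -6.7], [2.8, -6.5], [3.3, -6.3], [3.7, -6.1]]
```

View pics/wrist6.png

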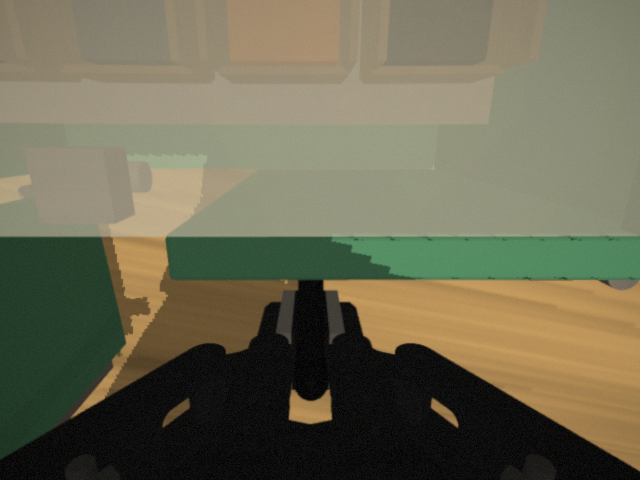

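The black bar is pinched at columns 295–328, 9.2 mm wide. Pull with a + turn.

carry_out([
  [1,-0.003,-0.002,0,2],
  [1,-0.003,-0.002,0,2],
  [1,-0.0057,-0.0043,0,4],
  [1,-0.0053,-0.0047,0,4],
])

```text
time: 10.1
tool_pos: [0.5609, -0.0783, 0.1714]
tcp_rot: [-0.591, 0.386, -0.388, 0.592]
force: [3.5, -2.6, 2.1]
grip_width: 0.0095
```

carry_out([
  [1,-0.005,-0.0051,0,4],
  [1,-0.0046,-0.0054,0,4],
  [1,-0.0042,-0.0057,0,4],
  [1,-0.0038,-0.006,0,4],
])

```text
time: 10.5
tool_pos: [0.5429, -0.1001, 0.1714]
tcp_rot: [-0.64, 0.3, -0.302, 0.64]
force: [-0.1, -1.4, 3.7]
grip_width: 0.0096
```

carry_out([
  [1,-0.0034,-0.0063,0,4],
  [1,-0.003,-0.0065,0,4],
  [1,-0.0025,-0.0067,0,4],
  [1,-0.002,-0.0068,0,4],
])

```text
time: 10.9
tool_pos: [0.5316, -0.1262, 0.1714]
tcp_rot: [-0.675, 0.209, -0.209, 0.676]
force: [-1.3, 0.7, 5.4]
grip_width: 0.0092
```

carry_out([
  [1,-0.0015,-0.007,0,4],
  [1,-0.0011,-0.0071,0,4],
  [1,-0.0006,-0.0071,0,4],
  [1,-0.0001,-0.0071,0,4],
  [1,0.0004,-0.0071,0,4],
])

```text
time: 11.4
tool_pos: [0.5283, -0.1617, 0.1714]
tcp_rot: [-0.701, 0.088, -0.088, 0.702]
force: [-3.8, 0.5, 5.8]
grip_width: 0.0094
```

carry_out([
  [1,0.0009,-0.0071,0,4],
  [1,0.0014,-0.007,0,4],
  [1,0.0019,-0.0069,0,4],
  [1,0.0024,-0.0067,0,4],
  [1,0.0028,-0.0065,0,4],
])

```text
time: 11.9
tool_pos: [0.5376, -0.1964, 0.1714]
tcp_rot: [0.706, 0.034, -0.035, -0.706]
force: [-4.9, -0.8, 6.5]
grip_width: 0.0094
```

carry_out([
  [1,0.0033,-0.0063,0,4],
  [1,0,0,0,0],
  [1,0,0,0,0],
])

```text
time: 12.2
tool_pos: [0.541, -0.2031, 0.1714]
tcp_rot: [0.705, 0.058, -0.059, -0.704]
force: [-4.8, -4.0, 6.2]
grip_width: 0.0097
```

```bash
python3 look.py 7 scene
```

```text
12.2 [ 0.541  -0.2031  0.1714] yaw 9.5 F [-4.8 -4.   6.2] 0.009661075104122872 [-0.55  0.17  1.81 -0.    1.17 -0.72]
```

View pics/scene7.png

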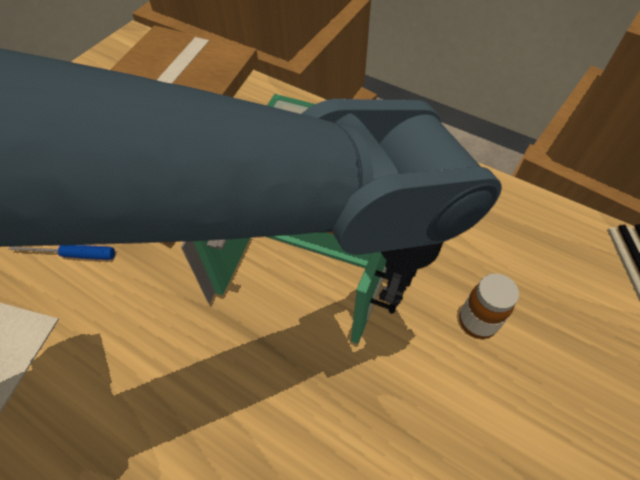

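Both leaves stand open (edges at (205,270) and (362,310)); jar still at (490,305). Release, lift and clear the view.

carry_out([
  [0.8,0,0,0,0],
  [0.5,0,0,0,0],
  [0,0,0,0,0],
  [0,0,0,0,0],
  [0,0,0,0,0],
])

```text
time: 12.75
tool_pos: [0.5412, -0.2019, 0.1701]
tcp_rot: [-0.705, -0.059, 0.059, 0.705]
force: [0.2, -0.1, 0.1]
grip_width: 0.074
```

carry_out([
  [0,0,0,0,0],
  [0,0,0,0.025,0],
  [0,0,0,0.04,0],
  [0,0,0,0.04,0],
])

```text
time: 13.15
tool_pos: [0.5407, -0.2018, 0.2758]
tcp_rot: [-0.704, -0.058, 0.059, 0.705]
force: [1.1, -0.7, -0.2]
grip_width: 0.0852
```

carry_out([
  [0,-0.035,-0.03,0.02,0],
  [0,-0.035,-0.03,0.02,0],
  [0,-0.035,-0.03,0,0],
  [0,-0.035,-0.03,0,0],
  [0,0,0,0,0],
])

```text
time: 13.65
tool_pos: [0.3985, -0.3246, 0.3154]
tcp_rot: [0.705, 0.056, -0.057, -0.704]
force: [0.7, -0.2, 0.4]
grip_width: 0.0857
```

```bash
python3 look.py 8 scene side; python3 - <<'E'
from h import *
for n in ("scene8","side8"):
    c=load(n+".npz"); W=world(c); ok=np.isfinite(W[...,2])
    m=ok&(W[...,2]>.107)&(W[...,2]<.13)&(np.hypot(W[...,0]-.648,W[...,1]+.328)<.06)
    p=W[m]
    if len(p): print("jar",len(p),cv2.minEnclosingCircle((p[:,:2]*1000).astype(np.float32)))
    for i,h in enumerate(((.575,.117),(.630,-.154))):
        q=W[ok&masks(c)["green"]&(abs(W[...,2]-.192)<.01)&(np.hypot(W[...,0]-h[0],W[...,1]-h[1])<.16)]
        d=(q[:,:2]-h); a=np.radians(11.5); lx=d@[np.cos(a),np.sin(a)]; ly=d@[-np.sin(a),np.cos(a)]
        k=lx<-.03
        if k.sum()>5: print("leaf",i,k.sum(),"open deg",np.degrees(np.median(np.arctan2(-lx[k],(-1 if i==0 else 1)*ly[k]))), lx.min())
E
```

```text
13.65 [ 0.3985 -0.3246  0.3154] yaw 9.1 F [ 0.7 -0.2  0.4] 0.0857074240233551 [-0.9  -0.13  1.83 -0.    1.43 -1.06]
jar 768 ((648.0479736328125, -327.7044372558594), 30.52052116394043)
leaf 0 445 open deg 82.0591528157529 -0.13191200793987815
leaf 1 607 open deg 80.47191853166166 -0.13274591714636602
```

View pics/scene8.png

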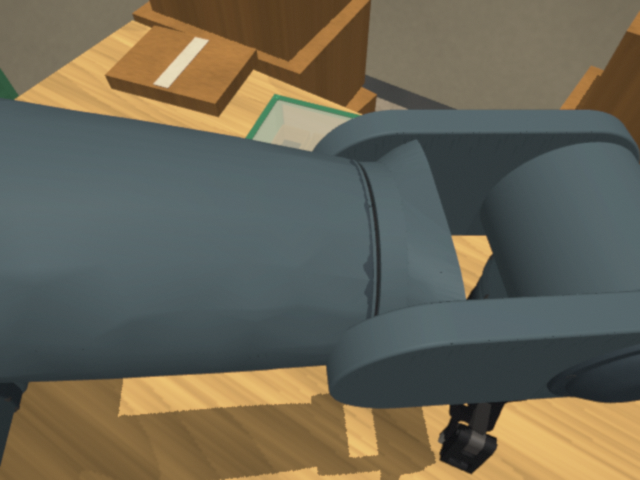

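View pics/side8.png

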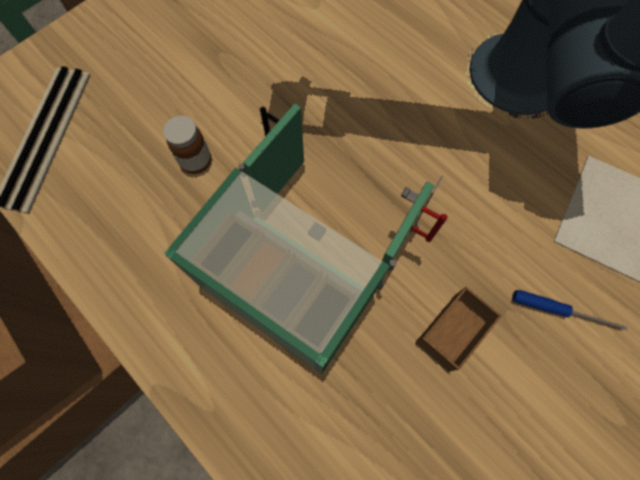

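The side view shows both leaves wide open: black at (275,145), red at (412,225). The jar at (187,145) has not moved, and the arm is clear of everything.

```bash
python3 -c "
from rig import job; print(job.sign_off())"
```

```text
the job is handed in; nothing more can be done
None
```

Both cabinet doors are standing wide open and I have handed the job in at about 13.7 s on the robot's clock, well under the 53 s limit. I pinched each handle from above and swung its leaf along its hinge arc. The red-handled leaf went first while the other stayed shut, then the black-handled one. After each leaf I released the handle and lifted straight up.

- **Door angles:** The grip followed both arcs to 88°. The last side-view depth check read about 82° (red) and 80° (black), partly because it takes in the leaf's thickness. Both are well above the 66° needed.
- **Jar:** It measured (648, -328) mm at the end against about (648, -328) mm at the start, so it has not moved.
- **Contact:** The wrist force was near zero with the gripper open and clear of everything.
- **Not confirmed:** The arm blocked the last scene picture, so the final door and jar checks come from the side camera only. Sign-off gave no verdict.

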